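# Lock the blade cassette into the vegetable slicer

## Task

Get the vegetable slicer ready: push the blade cassette fully home in its channel, and only then swing the lever through its quarter turn behind the cassette until it is hard up against its end stop, and leave it there. Feel for both stops, keep every push or squeeze on the cassette and the lever below 20 N so that the plastic does not break, and do not disturb the oil bottle, the jar or the mug.

Things in the scene. Friction and masses are not known exactly. Their poses are not given: they have to be found in the camera images.
- slicer: Slicer, fixed to the worktop: white base 50 mm high with a flat deck, x = -90 to +150 mm, y = -70 to +110 mm in this frame. Origin on the worktop under the channel's centre line; z up. Two aluminium guides at y = +-36 mm (x = -45 to +115, top 64.5 mm above the worktop) form a channel along x, 63 mm clear, mouth at -x. White open chute over x = +25 to +120, y = +-46 mm, top 110 mm above the worktop.
- end_stop (a point): Middle of the face of the channel's end stop, at x = +100 mm in the slicer's frame, 54 mm above the worktop (under the chute). The cassette goes in towards the slicer's +x until its nose meets it.
- cassette: Black blade cassette, 140 (x) x 60 x 8 mm, about 0.14 kg, loose in the channel and partly drawn out; slides with about 1 N, held down by the guides' lips. Origin: centre of its underside; x along the slicer's +x. At its rear, x = -70 to -62 mm, an upright thumb plate 50 mm wide reaches 86 mm above the worktop. Fully home, its origin is at x = +30 mm in the slicer's frame.
- thumb (a point): Middle of the rear (-x) face of the cassette's thumb plate: the place to push, 74 mm above the worktop.
- pivot (a point): Point on the lever's upright pivot axis, 74 mm above the worktop, at x = -50, y = +80 mm in the slicer's frame. The hub here is 34 mm across.
- lever_end (a point): Point in the lever's outer grip, 95 mm from the pivot axis, 74 mm above the worktop. The lever is a straight grey bar 12 mm thick and 20 mm tall (63 to 83 mm above the worktop); the grip is an upright round post 16 mm across, 63 to 103 mm above the worktop.
- lever (a joint): Lever turn, rad. 0 = open, along the slicer's -x, beside the channel. Turns counterclockwise from above to its hard stop at 1.571: along the slicer's -y, 4 mm behind the thumb plate of a cassette that is home (one not home blocks it). Pushed square at 80 mm from the pivot it takes 6 N, rising evenly to 10 or 11 N, then sharply at the stop. Stays where left.
- oil: Bystander: upright amber oil bottle, 56 mm across, 190 mm tall. Origin at the centre of its underside.
- jar: Bystander: glass jar with a steel cap, 68 mm across, 90 mm tall. Origin at the centre of its underside.
- mug: Bystander: white mug, 80 mm across, 90 mm tall, handle to its +y. Origin at the centre of its underside.
Things that resemble listed ones, but are neither listed nor needed, are in the scene too. Several things have the shape of the cassette; the one meant has the colours described above.

How it is judged:
On the way, in this order (a step that is already met when the one before it is completed fails the run):
1. the cassette is pushed fully home (within 2.5 mm) while the lever is still less than 0.6 rad from open (x of cassette in the frame of slicer above 0.0275 m and z of cassette in the frame of slicer below 0.056 m and value of joint lever below 0.6 rad), for 0.2 s.
2. the lever is at its end stop (within 0.02 rad) with the cassette home (x of cassette in the frame of slicer above 0.0275 m and z of cassette in the frame of slicer below 0.056 m and value of joint lever above 1.55 rad), for 0.2 s.
At the end, for the whole second after the job is handed in: The cassette lies in the channel within 2.5 mm of fully home, the lever rests within 0.02 rad of its end stop, both at rest, and the oil bottle, jar and mug are within 20 mm of where they began (all of step 2 and velocity of joint lever between -0.02 and 0.02 rad/s and linear speed of cassette below 0.01 m/s and distance of each of oil, jar, mug from where it was at the start of the episode below 0.02 m); the robot touches nothing.
It fails at once if the lever is pushed with more than 20 N (contact force between lever and anything else above 20 N).
It fails at once if the cassette is pushed with more than 20 N (contact force between cassette and the fingers above 20 N or contact force between cassette and the arm above 20 N).
It fails at once if a bystander is moved by 20 mm or tipped (distance of any of oil, jar, mug from where it was at the start of the episode above 0.02 m or angle between any of oil, jar, mug's own z axis and vertical above 0.3 rad).
It also fails if it takes over 67 s, if anything falls off the work surface, if the arm or the gripper's body presses on something with over 40 N, if the wrist force passes 120 N, or if a joint passes its speed limit or range.

## Robot

A 7-joint arm with a two-finger parallel gripper is mounted at the origin on the work surface. World frame = base frame: x ahead of the robot, y to its left, z up, the work surface at z = 0. Lengths are in m, angles in rad, forces in N, time in s.
With the tool pointing down it reaches from about 0.425 to 0.875 m from the base axis. Payload 4.7 kg.
Tool frame: the origin (TCP) lies on the mounting face of the last link; the fingertips stand 173 mm ahead of it and the grasp point (between the pads) lies env.pinch_z ahead of it (env.pinch_z is the distance from the TCP to the grasp point, in m); z points along the fingers, y is the direction in which the jaws open and shut (so a half turn about z gives the same grasp; the last joint's range is limited). The gripper opens to 85 mm and grips with 20 to 120 N. Pads are 22 mm wide; open, the fingers measure 114 mm over their backs; the gripper's body (76 mm by 85 mm) begins 54 mm behind the grasp point. The pads swing forward as they close: fully open they stand 13 mm farther back than shut.
Start: joints at [1.143, 0.321, -0.07, 1.45, 0.023, 1.371, -0.057], TCP at [0.278, -0.588, 0.405] pointing down, gripper open.
Joint ranges: [-2.86, 2.86], [-0.3, 2.09], [-1.38, 1.24], [0.06, 2.45], [-1.56, 4.7], [0.09, 2.05], [-2.69, 2.69]. Speed limits (rad/s): [2.57, 2.57, 3.14, 3.14, 3.14, 3.14, 3.14].

## Interface

Orientations are given as a unit quaternion [x, y, z, w].
In Python, from workcell import env, imaging gives the robot as it stands.
- The arm moves only by the shell command python3 -m creep 'ROWS'. ROWS is JSON, a list of rows, each an object with "travel": the shift along the tool's x, y, z each as a share of 0.05 m, from -1 to 1, a list of three; "twist": the turn, a rotation vector about the tool's x, y, z each as a share of 45 degrees, from -1 to 1, a list of three; "claw": the opening in per cent of the stroke, from 0 (shut) to 100 (fully open). A call has 1 to 8 rows; each row shifts and turns the commanded pose from where the row before left it, along the tool's axes as they then stand; what a row does not reach is not made up. A row lasts 1/12 s, in which the tool goes at most 41.7 mm and 7.16 degrees, less where a joint would pass 70% of its speed; a pose out of reach is approached as far as the arm can. A call with a number of a shift or a turn outside -1 to 1 is refused whole. A call with a gripper value outside its range is refused whole. The fingers move at their own pace and stop on an object; the grip force is fixed at half the most. Time passes only in rows, so rows that do not move let the fingers close. It gives the time, the measured TCP pose, the force and the opening at its end, in the units of the state.
- env.get_obs(): the state, without advancing time (a new reading comes with each control period).
- imaging.camera(name): name is "side" or "top" or "wrist"; returns a dict with "img" (400x640x3 uint8, red, green, blue), "mtx" (3x3 intrinsics, pixels), "k1" (the pictures are not rectified: a ray, as slopes to the right and down, at radius r is drawn at 1 + k1 r^2 times it, then the intrinsics apply), "R" (3x3) and "t" (3): a world point X has camera coordinates R X + t; the wrist camera has in their place "tool_from_camera" (4x4, takes a point from camera to tool coordinates, whose origin is the TCP and whose axes are the flange's). Camera axes: x right, y down, z forward; pixel columns grow to the right and rows downward; lengths in m; the calibration is good to about 2 mm. A picture is of the moment at which its call begins: read the wrist's pose just before it. There is no depth.
- env.hand_in(): hands the job in, once; it reports no verdict.
The state is a dict: "clock": time; "joint_positions": joint angles; "joint_vel": joint speeds; "joint_efforts": joint torques, N m; "tool_pos": TCP position; "tool_rot": TCP orientation; "ft_force": force on the tool from outside, world axes, zero at the start; "wrist_torque": the same for the moment, N m; "finger_gap": opening from 0.0 (shut) to 1.0 (fully open).
Only numpy, scipy, OpenCV 4.12 (cv2) and the standard library are available. Lean on these libraries where they do the work, as an engineer would, in place of code of your own. Each camera call takes 0.05 s, during which the arm holds its last target. There are 200 camera calls.

## Working session

There is one attempt and no reset: what is moved stays moved. The work goes in short steps, Python scripts to look and compute and a shell command to move; the robot and the scene stay as the last step left them, time stands still between calls to the robot, and variables do not carry over. Pictures are saved under pics/ and viewed, about 8 in all and at most 12, crops included, and the job is handed in when it is done.

```bash
ls; mkdir -p pics; cat > h.py <<'E'
import numpy as np, cv2
from workcell import env, imaging
def ray(c,uv):
    K=np.array(c["mtx"]);k=c["k1"]
    d=np.array([(uv[0]-K[0,2])/K[0,0],(uv[1]-K[1,2])/K[1,1]])
    s=d.copy()
    for _ in range(20): s=d/(1+k*(s@s))
    R=np.array(c["R"]);t=np.array(c["t"]).ravel()
    return -R.T@t, R.T@np.array([s[0],s[1],1.])
def onplane(c,uv,z):
    o,d=ray(c,uv); return o+d*(z-o[2])/d[2]
def proj(c,X):
    p=np.array(c["R"])@np.array(X)+np.array(c["t"]).ravel(); s=p[:2]/p[2]; s=s*(1+c["k1"]*(s@s)); K=np.array(c["mtx"])
    return K[0,0]*s[0]+K[0,2],K[1,1]*s[1]+K[1,2]
E
python3 - <<'E'
from h import *
import pickle
for n in("top","side"):
    c=imaging.camera(n); pickle.dump(c,open(n+".pkl","wb")); cv2.imwrite(f"pics/{n}1.png",c["img"][:,:,::-1]); print(n,c["mtx"],c["k1"],-np.array(c["R"]).T@np.array(c["t"]).ravel())
o=env.get_obs(); print(o, env.pinch_z)
E
```

```text
pics
top [[379.08514196   0.         323.25522058]
 [  0.         379.08514196 195.13813243]
 [  0.           0.           1.        ]] -0.07320035866322869 [5.25073908e-01 1.85091421e-04 9.52351759e-01]
side [[372.29313218   0.         313.49228224]
 [  0.         372.29313218 205.25613642]
 [  0.           0.           1.        ]] 0.014199448908617147 [0.19439299 0.5517803  0.47331657]
{'clock': 0.1, 'joint_positions': array([ 1.14310323,  0.32171895, -0.07004541,  1.45155975,  0.02261409,
        1.37079199, -0.05690191]), 'joint_vel': array([ 1.37264008e-03, -1.86189966e-03, -8.74421176e-05, -4.11212073e-03,
        1.22431300e-03, -5.27367630e-04, -9.50330218e-04]), 'joint_efforts': array([-6.00051444e-04, -4.94877076e+01, -3.84174082e-01, -3.15211558e+01,
        1.31220327e-02,  7.43413868e-03,  4.64291543e-05]), 'tool_pos': array([ 0.27778364, -0.58744588,  0.40374836]), 'tool_rot': array([ 9.75701975e-01,  2.19100298e-01, -2.43414931e-04, -8.10404370e-04]), 'ft_force': array([-0.72013009, -0.3276851 ,  0.12899358]), 'wrist_torque': array([-0.01203996, -0.01803854, -0.02881505]), 'finger_gap': 1.0009240384170004} 0.1547
```

View pics/top1.png

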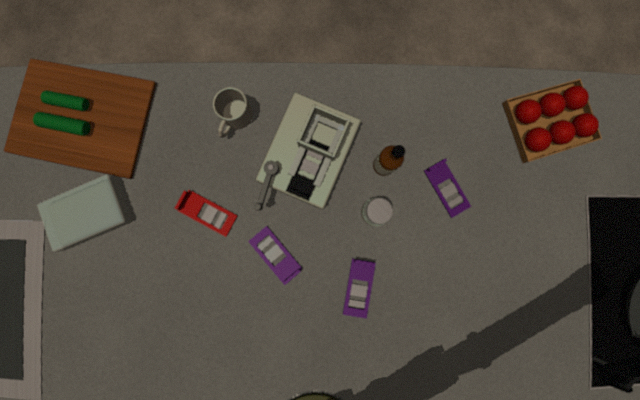

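View pics/side1.png

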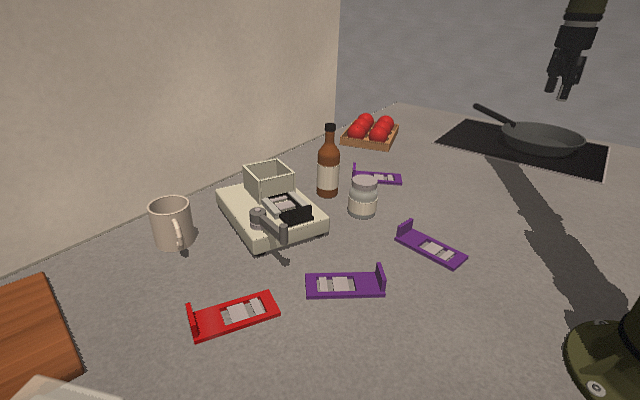

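The black cassette in the slicer at top (308,172) is the one described. The look-alikes are red (207,213) and purple (275,254), (359,287) and (447,187). They are the wrong colour and lie loose outside the channel. I'll confirm in an enlarged crop.

```bash
python3 - <<'E'
from h import *
import pickle
t=pickle.load(open("top.pkl","rb"))
im=t["img"]
cv2.imwrite("pics/crop1.png",cv2.convertScaleAbs(cv2.resize(im[85:215,240:370,::-1],None,fx=4.6,fy=4.6,interpolation=cv2.INTER_CUBIC),alpha=1.4))
hsv=cv2.cvtColor(im,cv2.COLOR_RGB2HSV); print(im[180,270],im[110,300],im[195,310],im[85,300],im[200,300])
roi=im[90:212,250:365].astype(int)
m=((roi.min(2)>130)).astype(np.uint8)
m=cv2.morphologyEx(m,cv2.MORPH_CLOSE,np.ones((3,3)))
cs,_=cv2.findContours(m,cv2.RETR_EXTERNAL,cv2.CHAIN_APPROX_NONE)
c=max(cs,key=cv2.contourArea)+np.array([250,90]); r=cv2.minAreaRect(c); b=cv2.boxPoints(r)
print(r,b)
P=np.array([onplane(t,p,.05) for p in b]); print(P, [np.linalg.norm(P[i]-P[(i+1)%4]) for i in range(4)])
E
```

```text
[47 46 34] [136 132 112] [41 43 35] [93 90 79] [83 79 68]
((341.2500305175781, 128.75001525878906), (1.4142134189605713, 0.7071067094802856), 45.0) [[340.50003 128.50002]
 [341.00003 128.00002]
 [342.00003 129.00002]
 [341.50003 129.50002]]
[[ 0.76006062 -0.05854241  0.05      ]
 [ 0.76131618 -0.05976027  0.05      ]
 [ 0.75885737 -0.06219277  0.05      ]
 [ 0.75760252 -0.06097474  0.05      ]] [np.float64(0.0017491704330247287), np.float64(0.003458726191246898), np.float64(0.0017487854909603734), np.float64(0.00345810195421796)]
```

View pics/crop1.png

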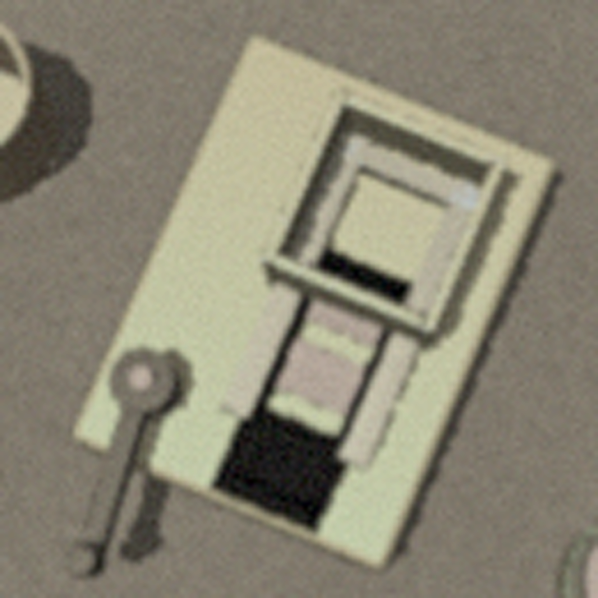

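The crop confirms the black cassette sits in the channel. The deck corners are at crop (255,40), (552,162), (385,565) and (78,435), the hub at (143,378), the post top at (88,557) and the rear end of the cassette at about (265,500).

```bash
cat >> h.py <<'E'
def fit(S,W):
    S=np.array(S)[:,:2];W=np.array(W)[:,:2]; a=S-S.mean(0);b=W-W.mean(0)
    th=np.arctan2((a[:,0]*b[:,1]-a[:,1]*b[:,0]).sum(),(a*b).sum()); R=np.array([[np.cos(th),-np.sin(th)],[np.sin(th),np.cos(th)]])
    return th,W.mean(0)-R@S.mean(0),R
E
python3 - <<'E'
from h import *
import pickle
t=pickle.load(open("top.pkl","rb"));s=pickle.load(open("side.pkl","rb"))
im=t["img"]; f=lambda x,y:np.array([240+(x+.5)/4.6-.5,85+(y+.5)/4.6-.5])
g=cv2.GaussianBlur(im,(0,0),1.2).mean(2)
roi=np.zeros(g.shape,np.uint8); cv2.fillConvexPoly(roi,np.array([f(235,15),f(580,155),f(395,590),f(50,440)]).astype(np.int32),1)
m=((g>107)*roi).astype(np.uint8)
cs,_=cv2.findContours(m,cv2.RETR_EXTERNAL,cv2.CHAIN_APPROX_NONE); c=max(cs,key=cv2.contourArea)
b=cv2.boxPoints(cv2.minAreaRect(c)); print("minrect",b.round(1).tolist())
hand=np.array([f(255,40),f(552,162),f(385,565),f(78,435)]); print("hand",hand.round(1).tolist())
S=np.array([[150,110],[150,-70],[-90,-70],[-90,110]])/1000
b=np.array([min(b,key=lambda q:np.linalg.norm(q-h)) for h in hand])
for B in(hand,b):
    P=np.array([onplane(t,p,.05) for p in B]); th,o,R=fit(S,P); print("yaw",th,"org",o,"res mm",((S@R.T+o-P[:,:2])*1000).round(1).tolist())
    for n,p,z in(("hub",(143,378),.083),("post",(88,557),.103),("chuteTL",(345,103),.11),("chuteBR",(430,330),.11),("thumbTL",(240,435),.086),("thumbBL",(218,482),.086),("thumbBR",(315,525),.086)):
        w=onplane(t,f(*p),z)[:2]; print(n,w.round(4),"slicer",((w-o)@R*1000).round(1))
cv2.imwrite("pics/side_crop.png",cv2.resize(s["img"][150:270,200:340,::-1],None,fx=5,fy=5,interpolation=cv2.INTER_CUBIC))
for n,u,z in(("oil",(395,152),.19),("jar",(379,210),.09),("mug",(231,103),.09)): print(n,onplane(t,u,z).round(3))
E
```

```text
minrect [[255.39999389648438, 179.0], [293.0, 91.4000015258789], [359.29998779296875, 119.9000015258789], [321.79998779296875, 207.5]]
hand [[295.0, 93.3], [359.6, 119.8], [323.3, 207.4], [256.6, 179.2]]
yaw -0.39334571453202327 org [0.67268975 0.01118425] res mm [[6.0, 2.4], [2.2, -5.7], [-5.2, -1.4], [-3.0, 4.8]]
hub [0.6598 0.1052] slicer [-48.   81.9]
post [0.5685 0.1282] slicer [-141.1   68.1]
chuteTL [0.794  0.0044] slicer [114.6  40.3]
chuteBR [ 0.6802 -0.0379] slicer [ 25.8 -42.5]
thumbTL [0.6308 0.0559] slicer [-55.8  25.2]
thumbBL [0.6072 0.0666] slicer [-81.7  26.1]
thumbBR [0.586  0.0181] slicer [-82.7 -26.9]
yaw -0.39530462769889635 org [0.67388969 0.0142965 ] res mm [[2.6, -0.0], [3.2, -3.5], [-3.9, -1.7], [-1.9, 5.2]]
hub [0.6598 0.1052] slicer [-48.   78.4]
post [0.5685 0.1282] slicer [-141.1   64.5]
chuteTL [0.794  0.0044] slicer [114.7  37.2]
chuteBR [ 0.6802 -0.0379] slicer [ 26.  -45.7]
thumbTL [0.6308 0.0559] slicer [-55.8  21.8]
thumbBL [0.6072 0.0666] slicer [-81.7  22.6]
thumbBR [0.586  0.0181] slicer [-82.6 -30.4]
oil [ 0.676 -0.161  0.19 ]
jar [ 0.561 -0.144  0.09 ]
mug [0.809 0.2   0.09 ]
```

View pics/side_crop.png

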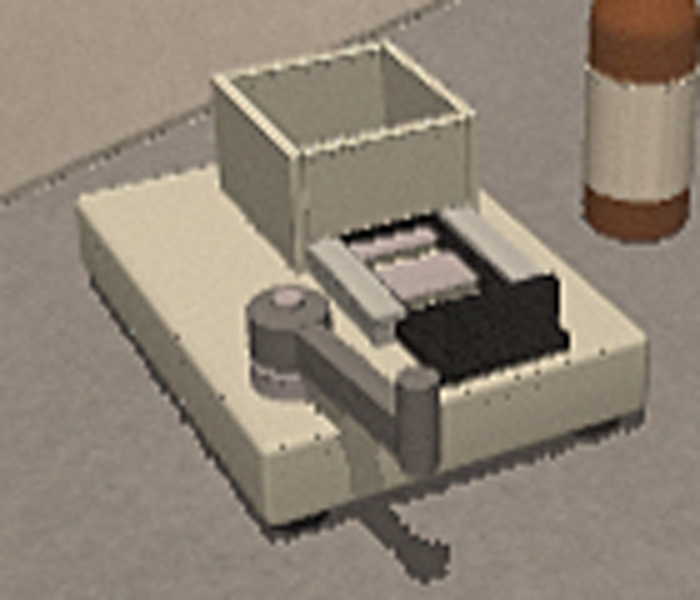

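```bash
cat >> h.py <<'E'
YAW=-0.394; ORG=np.array([.6735,.0125]); RS=np.array([[np.cos(YAW),-np.sin(YAW)],[np.sin(YAW),np.cos(YAW)]])
def s2w(x,y): return RS@np.array([x,y])/1000+ORG
def w2s(w): return (np.array(w)[:2]-ORG)@RS*1000
def state():
    from scipy.spatial.transform import Rotation as Q
    o=env.get_obs(); R=Q.from_quat(o["tool_rot"]).as_matrix()
    print("t",round(o["clock"],2),"tcp",o["tool_pos"].round(4),"slicer",w2s(o["tool_pos"]).round(1),"yaw",round(float(np.arctan2(R[1,0],R[0,0])),3),"tilt",R[2,:2].round(3),"F",o["ft_force"].round(1),"Fslicer",(o["ft_force"][:2]@RS).round(1),"gap",round(float(o["finger_gap"]),3),"j",o["joint_positions"].round(2))
    return o["tool_pos"],R
def togo(x,y,z):
    p,R=state(); d=np.append(s2w(x,y),z)-p; print("tool-frame mm",(R.T@d*1000).round(1),"share",(R.T@d/.05).round(3))
E
python3 - <<'E'
from h import *
import pickle
t=pickle.load(open("top.pkl","rb"));s=pickle.load(open("side.pkl","rb"))
f=lambda x,y:np.array([240+(x+.5)/4.6-.5,85+(y+.5)/4.6-.5]); g=lambda x,y:np.array([200+(x+.5)/5-.5,150+(y+.5)/5-.5])
def tri(a,b):
    o1,d1=ray(t,a);o2,d2=ray(s,b); k=np.linalg.lstsq(np.c_[d1,-d2],o2-o1,rcond=None)[0]; p,q=o1+k[0]*d1,o2+k[1]*d2; return (p+q)/2,np.linalg.norm(p-q)
for n,a,b in(("hub",(143,378),(288,298)),("post",(88,557),(418,378)),("deckleft",(78,435),(265,452)),("chuteBL",(268,265),(300,155)),("thumbBR",(315,525),(568,345))):
    X,e=tri(f(*a),g(*b)); print(n,X.round(4),"gap",round(e*1000,1),"slicer",w2s(X).round(1))
for n,b,z in(("hub",(288,298),.083),("post",(418,378),.103),("thumb top R",(557,278),.086),("thumb top L",(398,328),.086),("chuteBL",(300,155),.11),("chuteBR",(472,115),.11),("deckL",(265,452),.05),("deckR",(645,335),.05)): print(n,w2s(onplane(s,g(*b),z)).round(1))
togo(-117,0,.403)
E
```

```text
hub [0.6582 0.104  0.0874] gap 2.1 slicer [-49.2  78.6]
post [0.5682 0.1284 0.0991] gap 1.2 slicer [-141.7   66.6]
deckleft [0.635  0.1431 0.0444] gap 1.0 slicer [-85.7 105.8]
chuteBL [0.711  0.0409 0.1098] gap 2.5 slicer [23.7 40.6]
thumbBR [0.5856 0.017  0.0513] gap 6.7 slicer [-82.9 -29.6]
hub [-43.1  75.1]
post [-147.4   68.7]
thumb top R [-85.3 -25.9]
thumb top L [-89.   48.4]
chuteBL [22.4 39.8]
chuteBR [ 23.1 -44.3]
deckL [-93.3 108.1]
deckR [-92.2 -66.3]
t 0.1 tcp [ 0.2778 -0.5874  0.4037] slicer [-135.1 -705.9] yaw 0.442 tilt [-0.    -0.002] F [-0.7 -0.3  0.1] Fslicer [-0.5 -0.6] gap 1.001 j [ 1.14  0.32 -0.07  1.45  0.02  1.37 -0.06]
tool-frame mm [ 535.8 -459.9    1.5] share [10.715 -9.199  0.029]
```

```bash
python3 -m creep '[{"travel":[0.6,-0.51,0],"twist":[0,0,0],"claw":0},{"travel":[0.6,-0.51,0],"twist":[0,0,0],"claw":0},{"travel":[0.6,-0.51,0],"twist":[0,0,0],"claw":0},{"travel":[0.6,-0.51,0],"twist":[0,0,0],"claw":0},{"travel":[0.6,-0.51,0],"twist":[0,0,0],"claw":0},{"travel":[0.6,-0.51,0],"twist":[0,0,0],"claw":0},{"travel":[0.6,-0.51,0],"twist":[0,0,0],"claw":0},{"travel":[0.6,-0.51,0],"twist":[0,0,0],"claw":0}]'
python3 -m creep '[{"travel":[0.6,-0.51,0],"twist":[0,0,0],"claw":0},{"travel":[0.6,-0.51,0],"twist":[0,0,0],"claw":0},{"travel":[0.6,-0.51,0],"twist":[0,0,0],"claw":0},{"travel":[0.6,-0.51,0],"twist":[0,0,0],"claw":0},{"travel":[0.6,-0.51,0],"twist":[0,0,0],"claw":0},{"travel":[0.6,-0.51,0],"twist":[0,0,0],"claw":0},{"travel":[0.6,-0.51,0],"twist":[0,0,0],"claw":0},{"travel":[0.6,-0.51,0],"twist":[0,0,0],"claw":0}]'
python3 -m creep '[{"travel":[0,0,0],"twist":[0,0,-0.156],"claw":0},{"travel":[0,0,0],"twist":[0,0,-0.156],"claw":0},{"travel":[0,0,0],"twist":[0,0,-0.156],"claw":0},{"travel":[0,0,0],"twist":[0,0,-0.156],"claw":0},{"travel":[0,0,0],"twist":[0,0,-0.156],"claw":0},{"travel":[0,0,0],"twist":[0,0,-0.156],"claw":0},{"travel":[0,0,0],"twist":[0,0,0],"claw":0},{"travel":[0,0,0],"twist":[0,0,0],"claw":0}]'
python3 -c "from h import *; togo(-125,0,.403)"
```

```text
clock: 0.77
tool_pos: [0.4079, -0.2986, 0.4044]
tool_rot: [0.976, 0.219, -0.0, -0.0]
ft_force: [0.8, 0.0, -0.1]
finger_gap: -0.001
clock: 1.43
tool_pos: [0.5376, -0.0117, 0.4046]
tool_rot: [0.976, 0.219, -0.0, 0.0]
ft_force: [-0.2, 0.0, -0.6]
finger_gap: -0.001
clock: 2.1
tool_pos: [0.5372, -0.0136, 0.4044]
tool_rot: [0.833, 0.554, -0.0, -0.0]
ft_force: [-0.2, 0.6, 0.2]
finger_gap: 0.001
t 2.1 tcp [ 0.5372 -0.0136  0.4044] slicer [-115.8  -76.4] yaw 1.173 tilt [-0.    -0.001] F [-0.2  0.6  0.2] Fslicer [-0.4  0.5] gap 0.001 j [ 0.56  0.12 -0.63  1.71  0.07  1.33 -0.48]
tool-frame mm [76.4 -9.5  1.4] share [ 1.528 -0.189  0.027]
```

```bash
python3 -m creep '[{"travel":[0.76,-0.1,0],"twist":[0,0,0],"claw":0},{"travel":[0.76,-0.1,0],"twist":[0,0,0],"claw":0},{"travel":[0,0,0.7],"twist":[0,0,0],"claw":0},{"travel":[0,0,0.7],"twist":[0,0,0],"claw":0},{"travel":[0,0,0.7],"twist":[0,0,0],"claw":0},{"travel":[0,0,0.7],"twist":[0,0,0],"claw":0},{"travel":[0,0,0.4],"twist":[0,0,0],"claw":0},{"travel":[0,0,0],"twist":[0,0,0],"claw":0}]'
python3 - <<'E'
from h import *
togo(-125,0,.243)
a=imaging.camera("side")["img"][120:280,160:370,::-1]
b=imaging.camera("top")["img"][80:240,210:420,::-1]
cv2.imwrite("pics/two.png",cv2.resize(np.hstack([a,b]),(800,305),interpolation=cv2.INTER_CUBIC))
E
```

```text
clock: 2.77
tool_pos: [0.5549, 0.0598, 0.2396]
tool_rot: [0.833, 0.554, -0.004, -0.003]
ft_force: [-1.2, -0.8, -0.4]
finger_gap: 0.0
t 2.77 tcp [0.5549 0.0598 0.2396] slicer [-127.7   -1.8] yaw 1.174 tilt [-0.004 -0.009] F [-1.2 -0.8 -0.4] Fslicer [-0.8 -1.2] gap 0.0 j [ 0.41  0.34 -0.65  1.84  0.24  1.04 -0.74]
tool-frame mm [ 1.8  2.7 -3.5] share [ 0.037  0.054 -0.069]
```

View pics/two.png

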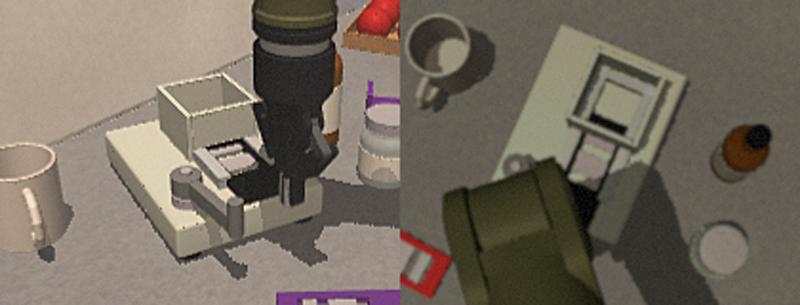

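The side crop shows the closed fingers behind the thumb plate, clear of the lever post at crop (235,215). I'll raise by 3 mm and feel forward.

```bash
python3 -m creep '[{"travel":[0.03,0.15,-0.06],"twist":[0,0,0],"claw":0},{"travel":[0,0.1,0],"twist":[0,0,0],"claw":0},{"travel":[0,0.08,0],"twist":[0,0,0],"claw":0},{"travel":[0,0.05,0],"twist":[0,0,0],"claw":0},{"travel":[0,0.05,0],"twist":[0,0,0],"claw":0},{"travel":[0,0.05,0],"twist":[0,0,0],"claw":0},{"travel":[0,0.05,0],"twist":[0,0,0],"claw":0},{"travel":[0,0.05,0],"twist":[0,0,0],"claw":0}]'
python3 -c "from h import *; state()"
python3 -m creep '[{"travel":[0,0.06,0],"twist":[0,0,0],"claw":0},{"travel":[0,0.06,0],"twist":[0,0,0],"claw":0},{"travel":[0,0.06,0],"twist":[0,0,0],"claw":0},{"travel":[0,0.06,0],"twist":[0,0,0],"claw":0},{"travel":[0,0.06,0],"twist":[0,0,0],"claw":0},{"travel":[0,0.06,0],"twist":[0,0,0],"claw":0}]'
python3 -c "from h import *; state()"
```

```text
clock: 3.53
tool_pos: [0.5846, 0.0508, 0.2476]
tool_rot: [0.832, 0.555, -0.0, -0.0]
ft_force: [-1.4, -0.6, 0.8]
finger_gap: -0.002
t 3.53 tcp [0.5846 0.0508 0.2476] slicer [-96.8   1.3] yaw 1.177 tilt [-0.    -0.001] F [-1.4 -0.6  0.8] Fslicer [-1.1 -1.1] gap -0.002 j [ 0.4   0.39 -0.64  1.77  0.26  1.07 -0.72]
clock: 4.03
tool_pos: [0.6015, 0.0437, 0.2477]
tool_rot: [0.832, 0.555, -0.0, 0.0]
ft_force: [-1.0, 1.3, 0.3]
finger_gap: -0.004
t 4.03 tcp [0.6015 0.0437 0.2477] slicer [-78.4   1.2] yaw 1.177 tilt [-0. -0.] F [-1.   1.3  0.3] Fslicer [-1.5  0.8] gap -0.004 j [ 0.4   0.42 -0.63  1.73  0.27  1.08 -0.71]
```

```bash
python3 -m creep '[{"travel":[0,0.06,0.02],"twist":[0,0,0],"claw":0},{"travel":[0,0.06,0.02],"twist":[0,0,0],"claw":0},{"travel":[0,0.06,0.02],"twist":[0,0,0],"claw":0},{"travel":[0,0.06,0.02],"twist":[0,0,0],"claw":0},{"travel":[0,0.04,0],"twist":[0,0,0],"claw":0}]'
python3 - <<'E'
from h import *
state()
a=imaging.camera("side")["img"][140:260,200:340,::-1]
cv2.imwrite("pics/push.png",cv2.resize(a,None,fx=5,fy=5,interpolation=cv2.INTER_CUBIC))
E
```

```text
clock: 4.45
tool_pos: [0.6144, 0.0382, 0.2434]
tool_rot: [0.832, 0.555, -0.0, -0.0]
ft_force: [-1.2, 1.5, 0.0]
finger_gap: 0.003
t 4.45 tcp [0.6144 0.0382 0.2434] slicer [-64.4   1.1] yaw 1.177 tilt [-0. -0.] F [-1.2  1.5  0. ] Fslicer [-1.7  0.9] gap 0.003 j [ 0.39  0.45 -0.62  1.7   0.29  1.09 -0.71]
```

View pics/push.png

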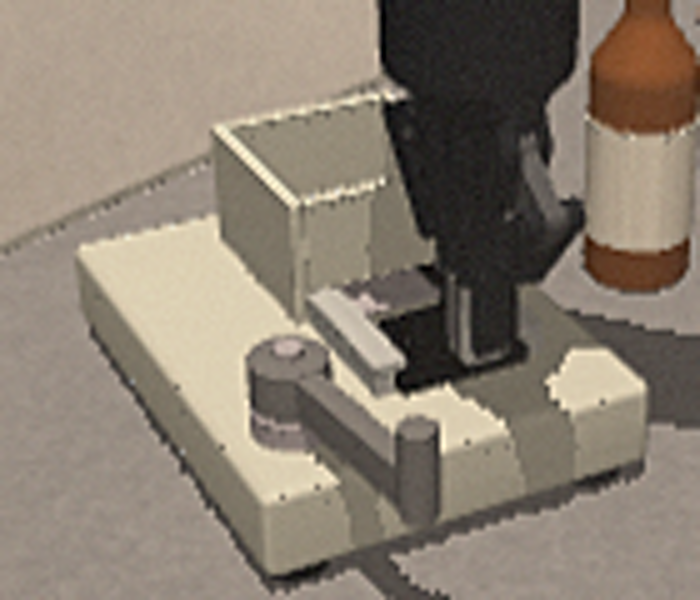

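The cassette has moved in. Its thumb plate is now near the guide mouth at crop (410,380), with the fingers pressing on it at (470,350). I'll creep to the stop.

```bash
python3 -m creep '[{"travel":[0,0.03,0],"twist":[0,0,0],"claw":0},{"travel":[0,0.03,0],"twist":[0,0,0],"claw":0},{"travel":[0,0.03,0],"twist":[0,0,0],"claw":0}]'|grep -E "pos|force"
python3 -m creep '[{"travel":[0,0.02,0],"twist":[0,0,0],"claw":0},{"travel":[0,0.02,0],"twist":[0,0,0],"claw":0}]'|grep -E "pos|force"
python3 -c "from h import *; state()"
```

```text
tool_pos: [0.6184, 0.0366, 0.2436]
ft_force: [-0.9, 0.2, 0.2]
tool_pos: [0.6203, 0.0359, 0.2437]
ft_force: [-0.4, 0.6, -1.3]
t 4.92 tcp [0.6203 0.0359 0.2437] slicer [-58.1   1.1] yaw 1.177 tilt [-0.  0.] F [-0.4  0.6 -1.3] Fslicer [-0.6  0.4] gap -0.002 j [ 0.39  0.46 -0.62  1.69  0.29  1.09 -0.71]
```

```bash
for i in 1; do python3 -m creep '[{"travel":[0,0.02,0],"twist":[0,0,0],"claw":0},{"travel":[0,0.0,0],"twist":[0,0,0],"claw":0}]'|grep -E "pos|force"; done
python3 -m creep '[{"travel":[0,0.02,0],"twist":[0,0,0],"claw":0},{"travel":[0,0.0,0],"twist":[0,0,0],"claw":0}]'|grep -E "pos|force"
python3 -c "from h import *; state()"
```

```text
tool_pos: [0.6213, 0.0354, 0.2437]
ft_force: [-0.3, 1.0, 0.1]
tool_pos: [0.6222, 0.0351, 0.2437]
ft_force: [-1.0, -0.2, 0.3]
t 5.25 tcp [0.6222 0.0351 0.2437] slicer [-56.1   1.2] yaw 1.177 tilt [0. 0.] F [-1.  -0.2  0.3] Fslicer [-0.9 -0.5] gap -0.0 j [ 0.39  0.46 -0.61  1.68  0.29  1.09 -0.7 ]
```

```bash
python3 -m creep '[{"travel":[0,0.02,0],"twist":[0,0,0],"claw":0},{"travel":[0,0.0,0],"twist":[0,0,0],"claw":0}]'|grep -E "pos|force"
python3 -c "from h import *; state()"
```

```text
tool_pos: [0.6231, 0.0348, 0.2437]
ft_force: [-0.2, 0.7, -0.1]
t 5.42 tcp [0.6231 0.0348 0.2437] slicer [-55.1   1.2] yaw 1.177 tilt [-0.  0.] F [-0.2  0.7 -0.1] Fslicer [-0.5  0.6] gap 0.0 j [ 0.39  0.46 -0.61  1.68  0.29  1.09 -0.7 ]
```

```bash
python3 -m creep '[{"travel":[0,0.02,0],"twist":[0,0,0],"claw":0},{"travel":[0,0.0,0],"twist":[0,0,0],"claw":0}]'|grep -E "pos|force"
python3 -m creep '[{"travel":[0,0.015,0],"twist":[0,0,0],"claw":0},{"travel":[0,0.0,0],"twist":[0,0,0],"claw":0}]'|grep -E "pos|force"
```

```text
tool_pos: [0.6236, 0.0347, 0.2437]
ft_force: [-2.8, 0.7, 2.7]
tool_pos: [0.6239, 0.0347, 0.2437]
ft_force: [-4.9, 0.9, 2.8]
```

```bash
python3 -m creep '[{"travel":[0,0.015,0],"twist":[0,0,0],"claw":0},{"travel":[0,0.0,0],"twist":[0,0,0],"claw":0}]'|grep -E "pos|force"
python3 -c "from h import *; state()"
```

```text
tool_pos: [0.6241, 0.0347, 0.2437]
ft_force: [-6.7, 1.4, 5.3]
t 5.92 tcp [0.6241 0.0347 0.2437] slicer [-54.1   1.6] yaw 1.178 tilt [-0.001 -0.004] F [-6.7  1.4  5.3] Fslicer [-6.7 -1.3] gap 0.002 j [ 0.39  0.47 -0.61  1.67  0.29  1.1  -0.7 ]
```

The end stop is felt: the TCP stalls at slicer x = -54.1 (predicted -54.5) with force rising to 6.7 N. Next I'll back off and go over to the outer side of the lever post.

```bash
python3 -m creep '[{"travel":[0,0,0],"twist":[0,0,0],"claw":0},{"travel":[0,-0.2,0],"twist":[0,0,0],"claw":0},{"travel":[0,-0.6,0],"twist":[0,0,0],"claw":0},{"travel":[0,0,-0.6],"twist":[0,0,0],"claw":0},{"travel":[0,0,-0.6],"twist":[0,0,0],"claw":0},{"travel":[0,0,0],"twist":[0,0,0],"claw":0},{"travel":[0,0,0],"twist":[0,0,0],"claw":0}]'|grep -E "pos|force"
python3 - <<'E'
from h import *
togo(-149,103,.303)
c=imaging.camera("side"); a=c["img"][140:260,200:340,::-1]
b=imaging.camera("top")["img"][90:210,240:380,::-1]
cv2.imwrite("pics/home.png",cv2.resize(np.hstack([a,b]),(800,343),interpolation=cv2.INTER_CUBIC))
E
```

```text
tool_pos: [0.5891, 0.0494, 0.306]
ft_force: [0.0, -0.8, -0.9]
t 6.5 tcp [0.5891 0.0494 0.306 ] slicer [-92.1   1.6] yaw 1.177 tilt [0.002 0.006] F [ 0.  -0.8 -0.9] Fslicer [ 0.3 -0.7] gap -0.005 j [ 0.42  0.33 -0.66  1.71  0.22  1.17 -0.69]
tool-frame mm [101.4 -56.9   2.8] share [ 2.027 -1.139  0.057]
```

View pics/home.png

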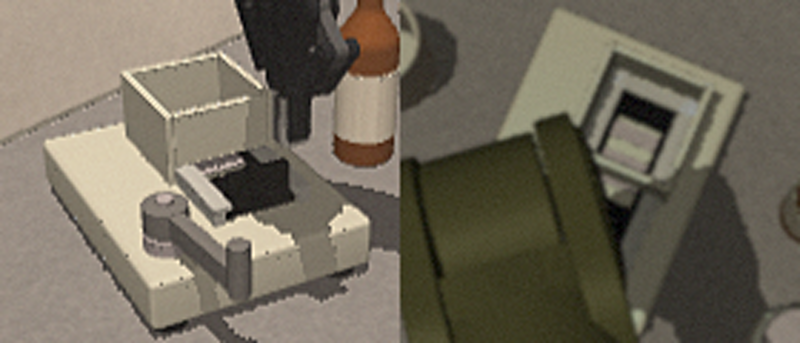

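The cassette nose is at the far end of the chute (right half, (640,105)) and the lever has not moved.

```bash
python3 -m creep '[{"travel":[0.68,-0.38,0],"twist":[0,0,0],"claw":0},{"travel":[0.68,-0.38,0],"twist":[0,0,0],"claw":0},{"travel":[0.68,-0.38,0],"twist":[0,0,0],"claw":0},{"travel":[0,0,0.6],"twist":[0,0,0],"claw":0},{"travel":[0,0,0.54],"twist":[0,0,0],"claw":0},{"travel":[0,0,0],"twist":[0,0,0],"claw":0},{"travel":[0,0,0],"twist":[0,0,0],"claw":0}]'|grep -E "pos|force"
python3 - <<'E'
from h import *
togo(-149,103,.248)
c=imaging.camera("side"); a=c["img"][140:260,180:320,::-1]
cv2.imwrite("pics/lev0.png",cv2.resize(a,None,fx=4,fy=4,interpolation=cv2.INTER_CUBIC))
E
```

```text
tool_pos: [0.574, 0.1645, 0.2444]
ft_force: [0.3, 0.4, -0.4]
t 7.18 tcp [0.574  0.1645 0.2444] slicer [-150.2  102.1] yaw 1.177 tilt [-0.003 -0.004] F [ 0.3  0.4 -0.4] Fslicer [0.2 0.5] gap -0.005 j [ 0.23  0.42 -0.68  1.74  0.3   1.08 -0.94]
tool-frame mm [ 0.8  1.2 -3.6] share [ 0.017  0.025 -0.073]
```

View pics/lev0.png

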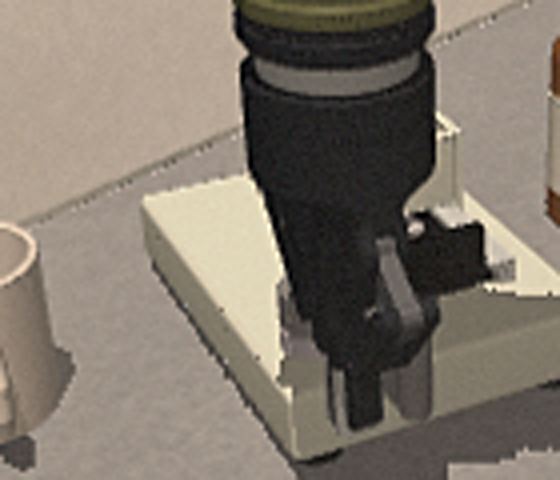

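Closed fingers stand beside the post on its outer side (fingers (360,390), post (410,390)). I'll turn about 8° to square up and close the gap.

```bash
python3 -m creep '[{"travel":[-0.1,0.03,-0.02],"twist":[0,0,0],"claw":0},{"travel":[-0.1,0.03,-0.02],"twist":[0,0,-0.09],"claw":0},{"travel":[-0.05,0,0],"twist":[0,0,-0.09],"claw":0},{"travel":[0,0,0],"twist":[0,0,0],"claw":0},{"travel":[0,0,0],"twist":[0,0,0],"claw":0}]'|grep -E "pos|force"
python3 -c "from h import *; state()"
python3 -m creep '[{"travel":[-0.04,0,0],"twist":[0,0,0],"claw":0},{"travel":[-0.04,0,0],"twist":[0,0,0],"claw":0},{"travel":[0,0,0],"twist":[0,0,0],"claw":0}]'|grep -E "pos|force"
python3 -c "from h import *; state()"
```

```text
tool_pos: [0.5737, 0.1517, 0.2501]
ft_force: [0.3, 0.3, 1.1]
t 7.65 tcp [0.5737 0.1517 0.2501] slicer [-145.6   90.2] yaw 1.315 tilt [0.001 0.002] F [0.3 0.3 1.1] Fslicer [0.2 0.4] gap 0.002 j [ 0.28  0.41 -0.71  1.75  0.3   1.09 -0.78]
tool_pos: [0.5724, 0.1496, 0.2496]
ft_force: [1.1, 3.1, 1.1]
t 7.9 tcp [0.5724 0.1496 0.2496] slicer [-146.    87.7] yaw 1.318 tilt [0.003 0.002] F [1.1 3.1 1.1] Fslicer [-0.2  3.2] gap -0.001 j [ 0.28  0.41 -0.71  1.76  0.3   1.08 -0.77]
```

Contact felt at 3.2 N. Now the arc, 0.04 rad per row.

```bash
python3 -m creep '[{"travel":[-0.076,-0.015,0],"twist":[0,0,-0.051],"claw":0},{"travel":[-0.076,-0.015,0],"twist":[0,0,-0.051],"claw":0},{"travel":[-0.076,-0.015,0],"twist":[0,0,-0.051],"claw":0},{"travel":[-0.076,-0.015,0],"twist":[0,0,-0.051],"claw":0}]'|grep -E "force"
python3 - <<'E'
from h import *
p,R=state(); q=w2s(p)-np.array([-50,80]); 
x=RS.T@R[:2,0]; y=RS.T@R[:2,1]; print("d,r",(q@x).round(1),(-q@y).round(1))
E
```

```text
ft_force: [2.3, 5.7, 0.4]
t 8.23 tcp [0.5665 0.1365 0.2496] slicer [-146.4   73.5] yaw 1.482 tilt [0.004 0.003] F [2.3 5.7 0.4] Fslicer [-0.   6.1] gap 0.001 j [ 0.33  0.4  -0.74  1.78  0.3   1.08 -0.6 ]
d,r 22.7 93.9
```

```bash
cat >> h.py <<'E'
def lev():
    p,R=state(); q=w2s(p)-np.array([-50,80]); F=env.get_obs()["ft_force"]
    print("d,r",round(q@(RS.T@R[:2,0]),1),round(-q@(RS.T@R[:2,1]),1),"Ftool",(R.T@F).round(1),"a",round(float(np.arctan2(R[1,0],R[0,0]))-1.177,3))
E
python3 -m creep '[{"travel":[-0.076,-0.015,0],"twist":[0,0,-0.051],"claw":0},{"travel":[-0.076,-0.015,0],"twist":[0,0,-0.051],"claw":0},{"travel":[-0.076,-0.015,0],"twist":[0,0,-0.051],"claw":0},{"travel":[-0.076,-0.015,0],"twist":[0,0,-0.051],"claw":0},{"travel":[-0.076,-0.015,0],"twist":[0,0,-0.051],"claw":0},{"travel":[-0.076,-0.015,0],"twist":[0,0,-0.051],"claw":0}]'>/dev/null; python3 -c "from h import *; lev()"
python3 -m creep '[{"travel":[-0.076,-0.015,0],"twist":[0,0,-0.051],"claw":0},{"travel":[-0.076,-0.015,0],"twist":[0,0,-0.051],"claw":0},{"travel":[-0.076,-0.015,0],"twist":[0,0,-0.051],"claw":0},{"travel":[-0.076,-0.015,0],"twist":[0,0,-0.051],"claw":0},{"travel":[-0.076,-0.015,0],"twist":[0,0,-0.051],"claw":0},{"travel":[-0.076,-0.015,0],"twist":[0,0,-0.051],"claw":0}]'>/dev/null; python3 -c "from h import *; lev()"
```

```text
t 8.73 tcp [0.5618 0.1143 0.2495] slicer [-142.2   51.1] yaw 1.723 tilt [0.004 0.003] F [1.1 7.2 1.4] Fslicer [-1.8  7.1] gap 0.001 j [ 0.41  0.39 -0.78  1.8   0.31  1.07 -0.33]
d,r 23.2 93.8 Ftool [ 7.   2.2 -1.4] a 0.546
t 9.23 tcp [0.5626 0.0915 0.2495] slicer [-132.7   30.4] yaw 1.963 tilt [0.004 0.002] F [-0.7  7.4  4.5] Fslicer [-3.5  6.6] gap -0.001 j [ 0.48  0.4  -0.82  1.81  0.32  1.08 -0.06]
d,r 23.5 93.6 Ftool [ 7.2  2.2 -4.5] a 0.786
```

```bash
python3 -m creep '[{"travel":[-0.076,-0.015,0],"twist":[0,0,-0.051],"claw":0},{"travel":[-0.076,-0.015,0],"twist":[0,0,-0.051],"claw":0},{"travel":[-0.076,-0.015,0],"twist":[0,0,-0.051],"claw":0},{"travel":[-0.076,-0.015,0],"twist":[0,0,-0.051],"claw":0},{"travel":[-0.076,-0.015,0],"twist":[0,0,-0.051],"claw":0},{"travel":[-0.076,-0.015,0],"twist":[0,0,-0.051],"claw":0}]'>/dev/null; python3 -c "from h import *; lev()"
python3 -m creep '[{"travel":[-0.076,-0.015,0],"twist":[0,0,-0.051],"claw":0},{"travel":[-0.076,-0.015,0],"twist":[0,0,-0.051],"claw":0},{"travel":[-0.076,-0.015,0],"twist":[0,0,-0.051],"claw":0},{"travel":[-0.076,-0.015,0],"twist":[0,0,-0.051],"claw":0},{"travel":[-0.076,-0.015,0],"twist":[0,0,-0.051],"claw":0},{"travel":[-0.076,-0.015,0],"twist":[0,0,-0.051],"claw":0}]'>/dev/null; python3 -c "from h import *; lev()"
```

```text
t 9.73 tcp [0.5688 0.0694 0.2494] slicer [-118.5   12.4] yaw 2.204 tilt [0.004 0.001] F [-3.8  6.5  5.3] Fslicer [-6.   4.5] gap 0.001 j [ 0.55  0.42 -0.86  1.8   0.35  1.09  0.2 ]
d,r 23.7 93.3 Ftool [ 7.5  0.8 -5.2] a 1.027
t 10.23 tcp [0.5803 0.0493 0.2493] slicer [-100.2   -1.8] yaw 2.444 tilt [0.005 0.   ] F [-6.1  5.9  7.3] Fslicer [-8.   3.1] gap 0.003 j [ 0.6   0.45 -0.89  1.77  0.39  1.11  0.45]
d,r 23.5 93.0 Ftool [ 8.6  0.6 -7.3] a 1.267
```

```bash
python3 -m creep '[{"travel":[-0.076,-0.015,-0.01],"twist":[0,0,-0.051],"claw":0},{"travel":[-0.076,-0.015,-0.01],"twist":[0,0,-0.051],"claw":0}]'>/dev/null; python3 -c "from h import *; lev()"
python3 -m creep '[{"travel":[-0.076,-0.015,-0.01],"twist":[0,0,-0.051],"claw":0},{"travel":[-0.076,-0.015,0],"twist":[0,0,-0.051],"claw":0}]'>/dev/null; python3 -c "from h import *; lev()"
```

```text
t 10.4 tcp [0.5849 0.0435 0.2495] slicer [-93.7  -5.4] yaw 2.525 tilt [0.006 0.   ] F [-4.6  7.1  0.3] Fslicer [-7.   4.8] gap 0.0 j [ 0.62  0.47 -0.9   1.76  0.4   1.11  0.54]
d,r 23.8 92.9 Ftool [ 7.9  3.1 -0.2] a 1.348
t 10.57 tcp [0.5899 0.0381 0.2495] slicer [-87.   -8.5] yaw 2.605 tilt [0.007 0.   ] F [-5.4  7.4  2.7] Fslicer [-7.8  4.8] gap -0.003 j [ 0.63  0.48 -0.91  1.75  0.41  1.12  0.62]
d,r 24.0 92.8 Ftool [ 8.5  3.6 -2.6] a 1.428
```

```bash
python3 -m creep '[{"travel":[-0.038,-0.008,0],"twist":[0,0,-0.0255],"claw":0},{"travel":[-0.038,-0.008,0],"twist":[0,0,-0.0255],"claw":0}]'>/dev/null; python3 -c "from h import *; lev()"
python3 -m creep '[{"travel":[-0.038,-0.008,0],"twist":[0,0,-0.0255],"claw":0},{"travel":[0,0,0],"twist":[0,0,0],"claw":0}]'>/dev/null; python3 -c "from h import *; lev()"
```

```text
t 10.73 tcp [0.5929 0.0353 0.2495] slicer [-83.2  -9.9] yaw 2.644 tilt [0.007 0.   ] F [-6.2  5.9  1.3] Fslicer [-8.   3.1] gap -0.001 j [ 0.63  0.49 -0.92  1.74  0.42  1.13  0.66]
d,r 23.7 92.9 Ftool [ 8.3  2.2 -1.3] a 1.467
t 10.9 tcp [0.5945 0.0338 0.2495] slicer [-81.1 -10.7] yaw 2.663 tilt [0.007 0.001] F [-5.7  6.7  1.4] Fslicer [-7.8  4. ] gap -0.002 j [ 0.64  0.5  -0.92  1.74  0.43  1.13  0.68]
d,r 23.3 93.0 Ftool [ 8.2  3.3 -1.4] a 1.486
```

```bash
python3 -m creep '[{"travel":[-0.038,-0.008,0],"twist":[0,0,-0.0255],"claw":0},{"travel":[0,0,0],"twist":[0,0,0],"claw":0}]'>/dev/null; python3 -c "from h import *; lev()"
```

```text
t 11.07 tcp [0.5959 0.0326 0.2495] slicer [-79.4 -11.2] yaw 2.683 tilt [0.007 0.001] F [-5.9  6.3  1.3] Fslicer [-7.9  3.6] gap 0.001 j [ 0.64  0.5  -0.92  1.73  0.43  1.13  0.7 ]
d,r 23.4 92.9 Ftool [ 8.1  3.1 -1.2] a 1.506
```

```bash
python3 -m creep '[{"travel":[-0.038,-0.008,0],"twist":[0,0,-0.0255],"claw":0},{"travel":[0,0,0],"twist":[0,0,0],"claw":0}]'>/dev/null; python3 -c "from h import *; lev()"
python3 -m creep '[{"travel":[-0.03,-0.006,0],"twist":[0,0,-0.02],"claw":0},{"travel":[0,0,0],"twist":[0,0,0],"claw":0}]'>/dev/null; python3 -c "from h import *; lev()"
```

```text
t 11.23 tcp [0.5974 0.0314 0.2495] slicer [-77.5 -11.8] yaw 2.703 tilt [0.007 0.001] F [-5.1  5.6  2.1] Fslicer [-6.9  3.2] gap -0.003 j [ 0.64  0.5  -0.92  1.73  0.43  1.13  0.72]
d,r 23.4 92.9 Ftool [ 7.   2.9 -2.1] a 1.526
t 11.4 tcp [0.5986 0.0305 0.2495] slicer [-76.1 -12.1] yaw 2.719 tilt [0.007 0.   ] F [-4.8  5.8  2.1] Fslicer [-6.7  3.6] gap -0.003 j [ 0.64  0.51 -0.93  1.73  0.44  1.14  0.73]
d,r 23.5 92.8 Ftool [ 6.8  3.4 -2. ] a 1.542
```

```bash
python3 -m creep '[{"travel":[-0.03,-0.006,0],"twist":[0,0,-0.02],"claw":0},{"travel":[0,0,0],"twist":[0,0,0],"claw":0}]'>/dev/null; python3 -c "from h import *; lev()"
```

```text
t 11.57 tcp [0.5998 0.0296 0.2495] slicer [-74.6 -12.6] yaw 2.735 tilt [0.007 0.   ] F [-6.   5.4  1.6] Fslicer [-7.6  2.7] gap -0.002 j [ 0.64  0.51 -0.93  1.72  0.44  1.14  0.75]
d,r 23.4 92.9 Ftool [ 7.7  2.6 -1.6] a 1.558
```

```bash
python3 -m creep '[{"travel":[-0.03,-0.006,0],"twist":[0,0,-0.02],"claw":0},{"travel":[0,0,0],"twist":[0,0,0],"claw":0}]'>/dev/null; python3 -c "from h import *; lev()"
python3 -m creep '[{"travel":[-0.02,0,0],"twist":[0,0,0],"claw":0},{"travel":[0,0,0],"twist":[0,0,0],"claw":0}]'>/dev/null; python3 -c "from h import *; lev()"
```

```text
t 11.73 tcp [0.601  0.0287 0.2495] slicer [-73.2 -12.9] yaw 2.75 tilt [0.007 0.   ] F [-6.4  6.3  2.4] Fslicer [-8.3  3.3] gap 0.002 j [ 0.65  0.52 -0.93  1.72  0.44  1.14  0.76]
d,r 23.4 92.8 Ftool [ 8.3  3.4 -2.3] a 1.573
t 11.9 tcp [0.6019 0.0283 0.2495] slicer [-72.2 -13. ] yaw 2.75 tilt [0.007 0.   ] F [-6.   5.7  2.2] Fslicer [-7.7  2.9] gap 0.001 j [ 0.64  0.52 -0.93  1.72  0.45  1.14  0.76]
d,r 22.4 92.9 Ftool [ 7.8  2.9 -2.1] a 1.573
```

```bash
python3 -m creep '[{"travel":[-0.02,0,0],"twist":[0,0,0],"claw":0},{"travel":[0,0,0],"twist":[0,0,0],"claw":0}]'>/dev/null; python3 -c "from h import *; lev()"
```

```text
t 12.07 tcp [0.6027 0.0278 0.2495] slicer [-71.2 -13. ] yaw 2.75 tilt [ 0.007 -0.   ] F [-6.3  5.4  1.8] Fslicer [-7.9  2.5] gap -0.001 j [ 0.64  0.52 -0.93  1.72  0.45  1.14  0.76]
d,r 21.4 93.0 Ftool [ 7.9  2.6 -1.8] a 1.573
```

```bash
python3 -m creep '[{"travel":[-0.02,0,0],"twist":[0,0,0],"claw":0},{"travel":[0,0,0],"twist":[0,0,0],"claw":0}]'>/dev/null; python3 -c "from h import *; lev()"
python3 -m creep '[{"travel":[-0.02,0,0],"twist":[0,0,0],"claw":0},{"travel":[0,0,0],"twist":[0,0,0],"claw":0}]'>/dev/null; python3 -c "from h import *; lev()"
```

```text
t 12.23 tcp [0.6036 0.0273 0.2495] slicer [-70.2 -13.1] yaw 2.75 tilt [ 0.007 -0.   ] F [-6.6  5.   3.1] Fslicer [-8.   2.1] gap -0.0 j [ 0.64  0.52 -0.93  1.71  0.45  1.14  0.76]
d,r 20.4 93.1 Ftool [ 8.   2.1 -3. ] a 1.573
t 12.4 tcp [0.6045 0.0269 0.2495] slicer [-69.2 -13.2] yaw 2.75 tilt [ 0.007 -0.   ] F [-7.3  5.6  3.3] Fslicer [-8.8  2.3] gap 0.002 j [ 0.64  0.52 -0.93  1.71  0.45  1.14  0.76]
d,r 19.4 93.1 Ftool [ 8.9  2.4 -3.3] a 1.573
```

```bash
python3 -m creep '[{"travel":[-0.02,0,0],"twist":[0,0,0],"claw":0},{"travel":[0,0,0],"twist":[0,0,0],"claw":0}]'>/dev/null; python3 -c "from h import *; lev()"
```

```text
t 12.57 tcp [0.605  0.0268 0.2495] slicer [-68.7 -13.1] yaw 2.75 tilt [ 0.009 -0.001] F [-9.   5.3  4.6] Fslicer [-10.4   1.4] gap -0.002 j [ 0.64  0.52 -0.93  1.71  0.45  1.15  0.77]
d,r 18.9 93.1 Ftool [10.4  1.4 -4.5] a 1.573
```

```bash
python3 -m creep '[{"travel":[-0.014,0,0],"twist":[0,0,0],"claw":0},{"travel":[0,0,0],"twist":[0,0,0],"claw":0}]'>/dev/null; python3 -c "from h import *; lev()"
```

```text
t 12.73 tcp [0.6053 0.0268 0.2494] slicer [-68.5 -13. ] yaw 2.75 tilt [ 0.01  -0.001] F [-11.9   5.6   5.5] Fslicer [-13.1   0.6] gap 0.001 j [ 0.64  0.52 -0.93  1.71  0.45  1.15  0.77]
d,r 18.7 93.0 Ftool [13.2  0.6 -5.4] a 1.573
```

```bash
python3 -m creep '[{"travel":[-0.01,0,0],"twist":[0,0,0],"claw":0},{"travel":[0,0,0],"twist":[0,0,0],"claw":0},{"travel":[0,0,0],"twist":[0,0,0],"claw":0}]'>/dev/null; python3 -c "from h import *; lev()"
```

```text
t 12.98 tcp [0.6054 0.0267 0.2494] slicer [-68.3 -13. ] yaw 2.75 tilt [ 0.011 -0.002] F [-11.8   5.1   6.7] Fslicer [-12.9   0.2] gap -0.003 j [ 0.64  0.53 -0.93  1.71  0.45  1.15  0.77]
d,r 18.6 92.9 Ftool [13.   0.2 -6.6] a 1.573
```

The stop is felt: force rose sharply from 8.8 to 13 N while the TCP stalled. Next I'll back straight off, lift clear and check.

```bash
python3 -m creep '[{"travel":[0.04,0,0],"twist":[0,0,0],"claw":0},{"travel":[0.2,0,0],"twist":[0,0,0],"claw":0},{"travel":[0.6,0,0],"twist":[0,0,0],"claw":0},{"travel":[0,0,-0.8],"twist":[0,0,0],"claw":0},{"travel":[0,0,-0.8],"twist":[0,0,0],"claw":0},{"travel":[0,0,-0.8],"twist":[0,0,0],"claw":0},{"travel":[0,0,-0.8],"twist":[0,0,0],"claw":0}]'>/dev/null
python3 -m creep '[{"travel":[0.6,0.4,0],"twist":[0,0,0],"claw":0},{"travel":[0.6,0.4,0],"twist":[0,0,0],"claw":0},{"travel":[0.6,0.4,0],"twist":[0,0,0],"claw":0},{"travel":[0,0,0],"twist":[0,0,0],"claw":0},{"travel":[0,0,0],"twist":[0,0,0],"claw":0}]'>/dev/null
python3 - <<'E'
from h import *
state()
a=imaging.camera("side")["img"][110:270,140:400,::-1]; t=imaging.camera("top")
cv2.imwrite("pics/end.png",np.vstack([cv2.resize(a,(480,295),interpolation=cv2.INTER_CUBIC),cv2.resize(t["img"][70:230,200:460,::-1],(480,295),interpolation=cv2.INTER_CUBIC)]))
for n,w in(("post expected top px",(-50,-15)),("hub",(-50,80))): print(n,proj(t,np.append(s2w(*w),.103 if n[0]=="p" else .085)))
E
```

```text
t 13.98 tcp [0.5084 0.1316 0.4105] slicer [-198.2   46.6] yaw 2.751 tilt [-0.002 -0.002] F [-0.4 -0.2 -0.7] Fslicer [-0.3 -0.3] gap -0.001 j [ 0.74  0.17 -1.13  1.72  0.16  1.35  0.75]
post expected top px (np.float64(308.16129541547804), np.float64(182.44232772119986))
hub (np.float64(270.4160264496996), np.float64(167.38315545645136))
```

View pics/end.png

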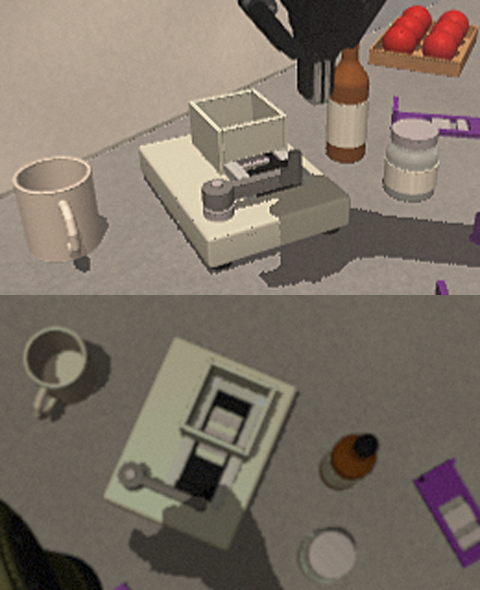

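The lever lies square behind the thumb plate: post at about (309,183), predicted (308,182). The cassette nose is at the chute's far end, the bystanders are in place and the arm is clear. Handing in.

```bash
python3 -c "
from workcell import env
print(env.hand_in())"
```

```text
the job is handed in; nothing more can be done
None
```

The slicer is set: the cassette is pushed home, the lever is swung to its end stop behind it, and the job is handed in. No verdict came back, so what follows is my own reading.

- **Cassette:** I pushed the thumb plate with the closed fingertips until the tool stalled. It stopped at slicer x = -54.1 mm, against a predicted -54.5 mm. The horizontal force rose from about 1 N to 6.7 N there (about 9 N in all). The lever had not moved at that point.
- **Lever:** I pushed its grip post round the arc with 6–9 N. At the stop the tool stalled and the horizontal force rose sharply to 13 N, about 14.5 N in all. I then backed off without contact.
- **Last checks:** In the final pictures the post is within about 1 px of its predicted closed position, at (309,183) against (308,182). The cassette is in, and the oil bottle, jar and mug look undisturbed. The arm is clear, at about 14 s of the 67 s.
- **Limits and disagreements:**
    - The pictures cannot resolve the 0.02 rad lever tolerance, so that rests on the felt stop.
    - I checked the bystanders by eye only.
    - The deck corners fitted the slicer's given size only to about 3–6 mm. The hub and both felt stops agreed better.
    - An unexplained upward force of up to 7 N appeared while pushing. I eased it once by raising the tool slightly, but it came back at the stop.

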